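Line up the crossed stud and hold the pump cover down

TASK

The sprung access cover of the pump housing cannot go down because one of its two quarter-turn studs stands crossed over its slot. Find the crossed stud and turn its fin until it lies in line with the slot in the cover, leaving the other stud, which is already in line, as it is. Then press the cover fully down onto the housing's frame with the fingers and finish while still holding it pressed there, both fins still in line with their slots, without disturbing the loose tools lying around.

Things in the scene. Friction and masses are not known exactly. Their poses are not given: they have to be found in the camera images.
- housing: Grey steel pump housing, 160 x 250 mm (its x, y), fixed to the table; origin under its centre on the table, axes parallel to the cover's. Its frame's upper face is 50 mm above the table. The cover moves straight up and down over it on guide pins.
- cover_mid (a point): Centre of the upper face of the flat aluminium cover, 160 x 250 x 4 mm (point x, y, z); the middle is clear to press on. Both slots run along point x. This face is 68 mm above the table when raised on its springs, 54 mm when fully down on the rigid frame. Pressing takes about 3 N at first and 9 N at the bottom. A crossed stud stops the cover after about 2 mm.
- cover (a joint): How far the cover is pressed down: 0 raised on its springs, 0.014 m fully down on the frame; it springs back up when let go
- slot_left (a point): Centre of the slot at the cover's +y end, at the cover's upper face, 75 mm along +y of the cover from its middle; the slot is 42 mm long along the cover's x and 14 mm wide
- slot_right (a point): Centre of the other slot, 75 mm along -y of the cover; same size and direction
- stud_1 (a joint): Turn of stud 1 about the vertical, rad, positive counter-clockwise from above; in line with its slot at 0 and equally at 3.14, crossed at 1.57; range -0.4 to 3.54, slight friction (0.04 N m), stays where left. The two studs look alike; either may stand in either slot. The crossed one is far out of line at the start.
- stud_1_fin (a point): Centre of the dark steel grip fin of stud 1, on its vertical turning axis: an upright plate 34 long (point x), 9 thick (point y), 32 mm high; centre 88, foot 72, top 104 mm above the table; it does not move up or down. Lugs of the same length and direction below the cover pass through the slot only when in line within about 0.12 rad.
- stud_2 (a joint): Turn of stud 2, exactly as for stud 1
- stud_2_fin (a point): Centre of the grip fin of stud 2, exactly as for stud 1
- pin_spanner_mid (a point): Centre of a loose two-pin spanner lying flat on the table, 42 x 165 x 11 mm; leave alone
- felt_wheel_mid (a point): Centre of a loose round felt polishing wheel, 60 mm across, 25 mm high; leave alone
- whetstone_mid (a point): Centre of a loose whetstone, 48 x 150 x 24 mm; leave alone

How it is judged:
By the outcome, as a careful person would: the job done as asked, in the order asked, and still so for the second after the job is handed in, while the arm keeps its last pose, push and grip.
It also fails if it takes over 42 s, if anything falls off the work surface, if the arm or the gripper's body presses on something with over 40 N, if the wrist force passes 120 N, or if a joint passes its speed limit or range.

ROBOT

A 6-joint arm with a two-finger parallel gripper is mounted at the origin on a cart in front of the work surface, level with it; the furniture and walls round the work are solid. World frame = base frame: x ahead of the robot, y to its left, z up, the work surface at z = 0. Lengths are in m, angles in rad, forces in N, time in s.
With the tool pointing down it reaches from about 0.35 to 0.8 m from the base axis. Payload 7.3 kg.
Tool frame: the origin (TCP) lies between the finger pads; the fingertips stand 25 mm ahead of it and the grasp point (between the pads) lies 6 mm ahead of it (r.tip_extent is the distance from the TCP to the fingertips, in m); z points along the fingers, y is the direction in which the jaws open and shut (so a half turn about z gives the same grasp; the last joint's range is limited). The gripper opens to 85 mm and grips with 20 to 120 N. Pads are 22 mm wide; open, the fingers measure 114 mm over their backs; the gripper's body (76 mm by 85 mm) begins 54 mm behind the grasp point. The pads swing forward as they close: fully open they stand 13 mm farther back than shut.
Start: joints at [-1.442, 0.342, 1.524, -0, 1.275, -0.146], TCP at [0.142, -0.505, 0.217] pointing down, gripper open.
Joint ranges: [-2.53, 2.53], [-0.77, 2.02], [0.04, 2.7], [-1, 4.14], [0.28, 2.66], [-3.11, 3.11]. Speed limits (rad/s): [2.57, 2.57, 3.14, 3.14, 3.14, 3.14].

INTERFACE

Orientations are given as a unit quaternion [x, y, z, w].
In Python, from workcell import r, command_gripper, optics gives the robot as it stands. The module is installed in compiled form; this text tells all that it offers. Calls block until the motion is done:
- r.reach(position, orientation): joint-space move of the TCP to a pose.
- r.move_straight(position, orientation=None, speed=0.15, max_force=None): straight line of the TCP; orientation=None keeps the orientation; speed is the mean speed in m/s. With max_force (N) it stops when the force on the tool has changed by that much, and returns True; else False.
- r.movej(angles): joint-space move.
- command_gripper(opening, force=None): finger opening in m; force is the grip in N (None keeps the last); returns when the fingers have stopped.
- r.hold(seconds).
- r.solve_ik(position, orientation): joint angles nearest the present ones, or None.
- r.read_state(): the state.
- optics.get_image(name): name is "scene" or "top" or "wrist"; returns (picture, depth): 400x640x3 uint8, red, green, blue; 400x640 float32, m along the optical axis (not along the pixel's ray), 0 where there is no reading.
- optics.camera_model(name): a dict with "K" (3x3 intrinsics, pixels), "R" (3x3) and "t" (3): a world point X has camera coordinates R X + t; the wrist camera has in their place "tool_from_camera" (4x4, takes a point from camera to tool coordinates, whose origin is the TCP and whose axes are the flange's). Camera axes: x right, y down, z forward; pixel columns grow to the right and rows downward; lengths in m; the calibration is good to about 2 mm. The wrist camera is an equidistant fisheye: a pixel r from the principal point sees the ray r / f radians off the axis. A picture is of the moment at which its call begins: read the wrist's pose just before it. camera_model takes no time and is no camera call.
A pose or a line that the arm cannot do raises r.PlanningError and nothing moves.
- r.finish_job(): hands the job in, once; it reports no verdict.
The state is a dict: "time_s": time; "joint_positions": joint angles; "dq": joint speeds; "tau": joint torques, N m; "eef_pos": TCP position; "eef_rot": TCP orientation; "contact_force": force on the tool from outside, world axes, zero at the start; "torque": the same for the moment, N m; "grip_width": finger opening in m.
Only numpy, scipy, OpenCV 4.12 (cv2) and the standard library are available. Lean on these libraries where they do the work, as an engineer would, in place of code of your own. Each camera call takes 0.05 s, during which the arm holds its last target.

## Working session

There is one attempt and no reset: what is moved stays moved. The work goes in short steps, each a Python script; the robot and the scene stay as the last script left them, time stands still between calls to the robot, and variables do not carry over. Pictures are saved under pics/ and viewed, and the job is handed in when it is done.

```bash
mkdir -p pics; python3 - <<'E'
from workcell import r, command_gripper, optics
import cv2,numpy as np
for n in("scene","top","wrist"):
    p,d=optics.get_image(n); np.savez(f"{n}.npz",p=p,d=d)
    cv2.imwrite(f"pics/{n}0.png",p[:,:,::-1])
    m=optics.camera_model(n); print(n,{k:np.round(v,3).tolist() if not isinstance(v,str) else v for k,v in m.items()})
s=r.read_state(); print(s,r.tip_extent)
E
```

```text
scene {'K': [[438.665, 0.0, 325.191], [0.0, 438.665, 205.009], [0.0, 0.0, 1.0]], 'R': [[0.861, -0.508, 0.016], [-0.384, -0.67, -0.636], [0.334, 0.541, -0.772]], 't': [-0.547, 0.304, 0.918]}
top {'K': [[424.066, 0.0, 321.884], [0.0, 424.066, 192.489], [0.0, 0.0, 1.0]], 'R': [[-0.03, -0.999, 0.017], [-0.997, 0.029, -0.074], [0.074, -0.019, -0.997]], 't': [0.008, 0.624, 1.182]}
wrist {'K': [[309.707, 0.0, 321.718], [0.0, 309.707, 198.299], [0.0, 0.0, 1.0]], 'tool_from_camera': [[0.001, -0.961, -0.276, 0.071], [1.0, 0.001, 0.0, 0.002], [0.0, -0.276, 0.961, -0.156], [0.0, 0.0, 0.0, 1.0]]}
{'time_s': 0.15, 'joint_positions': array([-1.44199021e+00,  3.42586187e-01,  1.52477231e+00, -1.51223544e-05,
        1.27537319e+00, -1.45969253e-01]), 'dq': array([ 7.41141007e-04, -1.09819227e-03, -3.00384547e-03,  4.94354576e-04,
       -5.44389469e-06,  1.88241075e-03]), 'tau': array([ 1.38549422e-03, -4.33906460e+01, -2.46146339e+01, -1.80286866e-04,
        5.63453315e-03,  1.52776641e-05]), 'eef_pos': array([ 0.14244247, -0.50499877,  0.21678223]), 'eef_rot': array([ 9.90576685e-01,  1.36958046e-01, -2.34479751e-06, -5.69559402e-04]), 'contact_force': array([-1.17072701, -0.01132256, -0.60196263]), 'torque': array([-0.03622586,  0.00645645, -0.03596009]), 'grip_width': 0.08520776557607164} 0.025
```

View pics/top0.png

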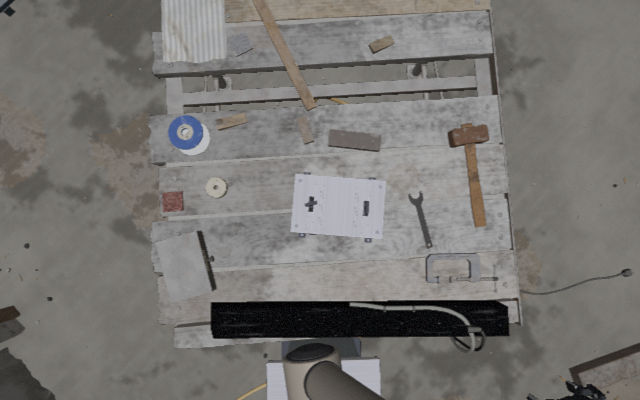

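View pics/scene0.png

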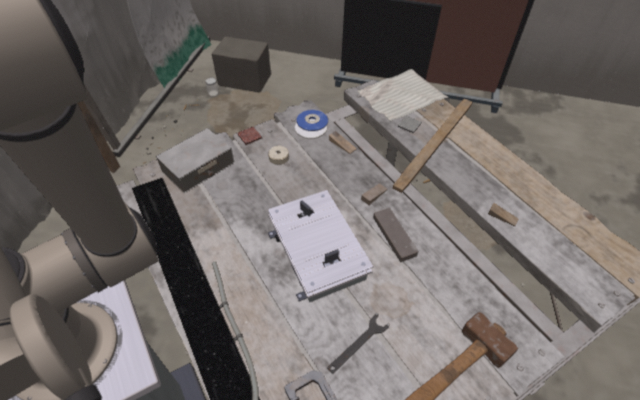

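The cover is at about (338,207) in the top view. Its left stud (311,204) shows a cross, and the right one (366,208) looks in line. I'll measure both.

```bash
cat > h.py <<'E'
import cv2,numpy as np
from workcell import r, command_gripper, optics
def world(m,uv,z):
    K,R,t=map(np.asarray,(m["K"],m["R"],m["t"]))
    uv=np.atleast_2d(uv); ray=np.c_[uv,np.ones(len(uv))]@np.linalg.inv(K).T@R
    c=-R.T@t
    return c+ray*((z-c[2])/ray[:,2])[:,None]
def cloud(m,d):
    K,R,t=map(np.asarray,(m["K"],m["R"],m["t"]))
    v,u=np.mgrid[:d.shape[0],:d.shape[1]]
    P=np.stack([(u-K[0,2])/K[0,0]*d,(v-K[1,2])/K[1,1]*d,d],-1)
    return (P-t)@R
E
python3 - <<'E'
from h import *
a=np.load("top.npz");p,d=a["p"],a["d"];m=optics.camera_model("top")
W=cloud(m,d)
c=p[165:250,280:395,::-1]; cv2.imwrite("pics/topzoom.png",cv2.resize(c,None,fx=6.5,fy=6.5,interpolation=cv2.INTER_NEAREST))
roi=np.zeros(d.shape,bool);roi[165:250,280:395]=1
hm=(W[...,2]>.055)&(W[...,2]<.085)&roi&(d>0)
print("cover z",np.median(W[hm][:,2]),hm.sum())
bright=(p.min(2)>165)&roi
M=cv2.morphologyEx((hm).astype(np.uint8),cv2.MORPH_CLOSE,np.ones((9,9)))
cs,_=cv2.findContours(M,0,1);cc=max(cs,key=cv2.contourArea)
xy=world(m,cc[:,0,:].astype(float),.068)[:,:2].astype(np.float32)
print(cv2.minAreaRect(xy))
hi=(W[...,2]>.09)&roi
print("high",hi.sum())
dark=((p.max(2)<90)&roi).astype(np.uint8)
n,l,st,ce=cv2.connectedComponentsWithStats(dark)
for i in range(1,n):
    if st[i,4]>15: print(st[i],ce[i],world(m,ce[i],.068),world(m,ce[i],.104))
n,l,st,ce=cv2.connectedComponentsWithStats(hi.astype(np.uint8))
for i in range(1,n):
    if st[i,4]>5:
        q=W[l==i]; print(st[i],q.mean(0),q[:,2].max(),cv2.minAreaRect(q[:,:2].astype(np.float32)))
a=np.load("scene.npz");cv2.imwrite("pics/scenezoom.png",cv2.resize(a["p"][185:305,260:385,::-1],None,fx=5,fy=5,interpolation=cv2.INTER_NEAREST))
E
```

```text
cover z 0.06805551345715692 5159
((0.582838773727417, -0.05201047658920288), (0.24976660311222076, 0.1599026620388031), 83.83072662353516)
high 138
[306 197  10  15  65] [310.76923077 203.75384615] [[0.59067213 0.02146666 0.068     ]] [[0.58894235 0.02119569 0.104     ]]
[364 201   4  15  47] [365.65957447 207.4893617 ] [[ 0.57604801 -0.12820991  0.068     ]] [[ 0.57477324 -0.12382388  0.104     ]]
[304 201  13   6  46] [0.58923026 0.02244756 0.12754596] 1.2250453947725097 ((0.5670599937438965, 0.02543635480105877), (0.03148955851793289, 0.061180971562862396), 84.38959503173828)
[365 202   5  12  49] [ 0.57341801 -0.12047347  0.14847729] 1.2250453947725097 ((0.5502274036407471, -0.06363997608423233), (0.028751904144883156, 0.15309438109397888), 21.85348892211914)
```

View pics/topzoom.png

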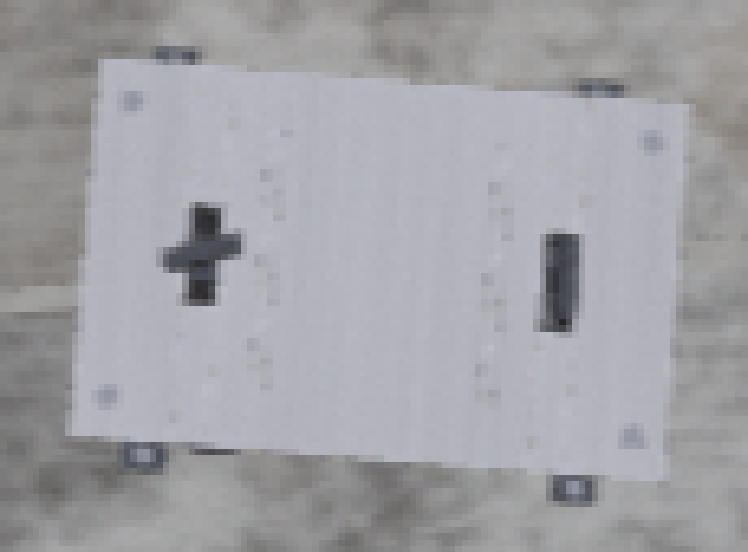

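View pics/scenezoom.png

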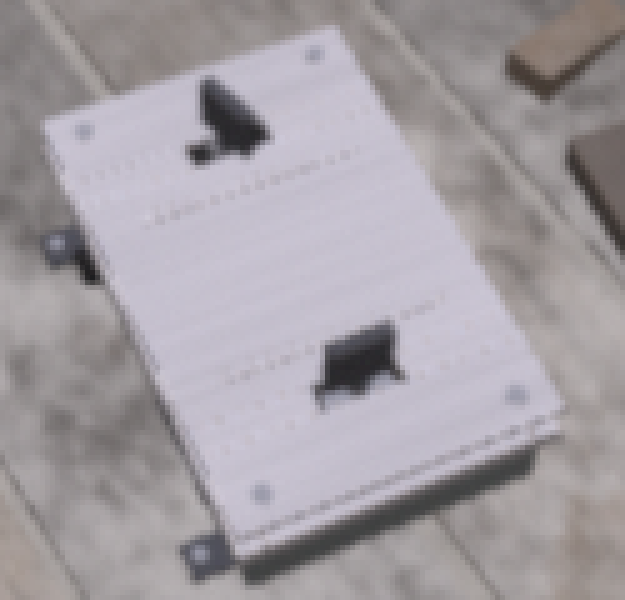

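Stud in slot_left (+y end) is crossed, at about 104° world (about 1.9 rad relative to the cover). The cover measures 250x160 at z 0.068, with yaw about -6.2° and centre (0.583,-0.052). I'll check the IK and look from the wrist.

```bash
cat >> h.py <<'E'
from scipy.spatial.transform import Rotation as Ro
def Q(phi):  # tool down, jaw y at world angle phi (deg)
    f=np.radians(phi);y=np.array([np.cos(f),np.sin(f),0]);z=np.array([0,0,-1.]);x=np.cross(y,z)
    return Ro.from_matrix(np.c_[x,y,z]).as_quat()
C=np.array([.5828,-.0520]);CY=-6.17
def fisheye(m,uv,pose,z):
    K=np.asarray(m["K"]);T=np.asarray(m["tool_from_camera"]);uv=np.atleast_2d(uv)
    a=(uv-K[:2,2])/[K[0,0],K[1,1]];th=np.linalg.norm(a,axis=1)
    ray=np.c_[a/np.maximum(th,1e-9)[:,None]*np.sin(th)[:,None],np.cos(th)]
    R=Ro.from_quat(pose[1]).as_matrix();c=R@T[:3,3]+pose[0];w=ray@(R@T[:3,:3]).T
    return c+w*((z-c[2])/w[:,2])[:,None]
E
python3 - <<'E'
from h import *
for phi in (14,84,-166,-96):
    q=r.solve_ik([.591,.0226,.104],Q(phi)); print(phi,q)
for phi in(-96,-6,84):print(phi,r.solve_ik([.583,-.052,.079],Q(phi)))
r.reach([.56,.0226,.26],Q(-96))
s=r.read_state(); p,d=optics.get_image("wrist"); np.savez("w1.npz",p=p,d=d,pos=s["eef_pos"],rot=s["eef_rot"])
cv2.imwrite("pics/w1.png",p[:,:,::-1]); print(s["time_s"],s["eef_pos"],s["joint_positions"])
E
```

```text
14 [-9.13183467e-02  5.68045070e-01  1.48773022e+00 -4.44089210e-16
  1.08581736e+00 -3.35664442e-01]
84 [-9.13183467e-02  5.68045070e-01  1.48773022e+00 -4.44089210e-16
  1.08581736e+00 -1.55739492e+00]
-166 [-9.13183467e-02  5.68045070e-01  1.48773022e+00 -4.44089210e-16
  1.08581736e+00  2.80592821e+00]
-96 [-9.13183467e-02  5.68045070e-01  1.48773022e+00 -4.44089210e-16
  1.08581736e+00  1.58419774e+00]
-96 [-2.19860068e-01  5.87739452e-01  1.53173211e+00 -4.44089210e-16
  1.02212109e+00  1.45565601e+00]
-6 [-2.19860068e-01  5.87739452e-01  1.53173211e+00 -4.44089210e-16
  1.02212109e+00 -1.15140313e-01]
84 [-2.19860068e-01  5.87739452e-01  1.53173211e+00 -4.44089210e-16
  1.02212109e+00 -1.68593664e+00]
2.55 [0.56002255 0.02176421 0.25997222] [-9.77533352e-02  3.79750908e-01  1.34881749e+00 -2.55897921e-04
  1.41301599e+00  1.57879502e+00]
```

View pics/w1.png

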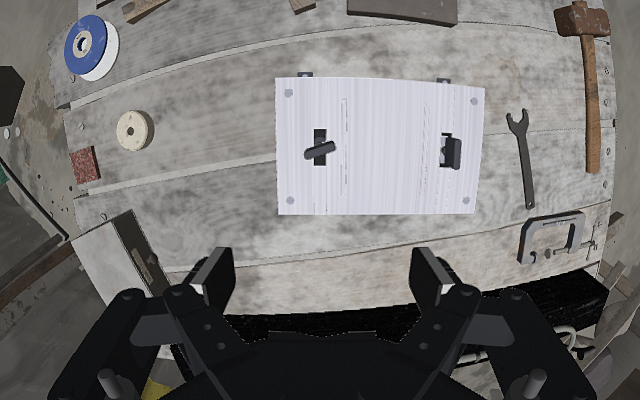

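The wrist view shows the crossed fin at (320,150), the in-line one at (452,152), and the cover square between columns 277 and 484. Next I'll measure both fins with the wrist depth.

```bash
cat >> h.py <<'E'
def wcloud(m,d,pose):
    K=np.asarray(m["K"]);T=np.asarray(m["tool_from_camera"]);v,u=np.mgrid[:d.shape[0],:d.shape[1]]
    ax=(u-K[0,2])/K[0,0];ay=(v-K[1,2])/K[1,1];th=np.hypot(ax,ay)+1e-9
    k=d*np.tan(np.minimum(th,1.5))/th
    P=np.stack([ax*k,ay*k,d],-1);R=Ro.from_quat(pose[1]).as_matrix()
    return (P@T[:3,:3].T+T[:3,3])@R.T+pose[0]
def measure(fn):
    a=np.load(fn);p,d=a["p"],a["d"];m=optics.camera_model("wrist");pose=(a["pos"],a["rot"])
    W=wcloud(m,d,pose)
    near=(np.abs(W[...,0]-C[0])<.11)&(np.abs(W[...,1]-C[1])<.16)&(d>0)
    cov=near&(W[...,2]>.045)&(W[...,2]<.08)
    M=cv2.morphologyEx(cov.astype(np.uint8),cv2.MORPH_CLOSE,np.ones((25,25)))
    cs,_=cv2.findContours(M,0,1);cc=max(cs,key=cv2.contourArea)
    br=cov&(p.min(2)>150);zc=np.median(W[br][:,2])
    print("cover z",zc,cv2.minAreaRect(fisheye(m,cc[:,0].astype(float),pose,zc)[:,:2].astype(np.float32)))
    hi=near&(W[...,2]>.075+(zc<.06)*-.005)&(W[...,2]<.112)
    n,l,st,ce=cv2.connectedComponentsWithStats(hi.astype(np.uint8))
    for i in range(1,n):
        if st[i,4]>40:
            q=W[l==i];top=q[q[:,2]>q[:,2].max()-.006]
            for nm,X in(("all",q),("top",top)):
                rc=cv2.minAreaRect(X[:,:2].astype(np.float32));e=X[:,:2]-X[:,:2].mean(0);v=np.linalg.svd(e,full_matrices=False)[2][0]
                print(nm,len(X),"zmax",q[:,2].max().round(4),"c",np.round(rc[0],4),"size",np.round(rc[1],4),"rect ang",round(rc[2],1),"pca ang",round(np.degrees(np.arctan2(v[1],v[0]))%180,1))
E
python3 -c "
from h import *
measure('w1.npz')"
```

```text
cover z 0.06767898431625011 ((0.5834326148033142, -0.05515888333320618), (0.25068145990371704, 0.15964476764202118), 83.98394775390625)
all 482 zmax 0.1054 c [ 0.5756 -0.1285] size [0.0105 0.0341] rect ang 84.3 pca ang 174.9
top 230 zmax 0.1054 c [ 0.5753 -0.129 ] size [0.0094 0.0336] rect ang 84.3 pca ang 175.4
all 355 zmax 0.1052 c [0.592  0.0191] size [0.011  0.0341] rect ang 12.8 pca ang 103.1
top 286 zmax 0.1052 c [0.5912 0.019 ] size [0.0096 0.0341] rect ang 12.8 pca ang 103.3
```

```bash
python3 - <<'E'
from h import *
F=[.5912,.0205]
r.reach(F+[.16],Q(13)); command_gripper(.05,30)
print("stop",r.move_straight(F+[.103],speed=.08,max_force=15))
s=r.read_state();print(s["time_s"],s["eef_pos"],s["contact_force"])
command_gripper(0.0,30)
s=r.read_state();print(s["time_s"],s["grip_width"],s["eef_pos"],s["contact_force"],s["torque"])
E
```

```text
stop False
5.575 [0.59159407 0.02045528 0.10346373] [ 0.51605105 -0.30001282  0.22595473]
6.1083 0.00010047030352459778 [0.59118797 0.02049277 0.10305647] [ 0.20754483  0.26310067 -0.24633454] [ 0.02673502 -0.02593772  0.07391461]
```

The gripper closed on nothing, so I'll look at why.

```bash
python3 - <<'E'
from h import *
s=r.read_state(); p,d=optics.get_image("wrist"); np.savez("w2.npz",p=p,d=d,pos=s["eef_pos"],rot=s["eef_rot"])
cv2.imwrite("pics/w2.png",p[:,:,::-1]); print(s["grip_width"],s["eef_pos"],s["eef_rot"],Q(13))
p,d=optics.get_image("scene");cv2.imwrite("pics/s2.png",cv2.resize(p[150:320,220:400,::-1],None,fx=4,fy=3.5))
E
```

```text
0.00010047030352459778 [0.59118797 0.02049277 0.10305647] [6.22529201e-01 7.82596571e-01 5.37110034e-06 9.99083427e-06] [0.62251464 0.78260816 0.         0.        ]
```

View pics/w2.png

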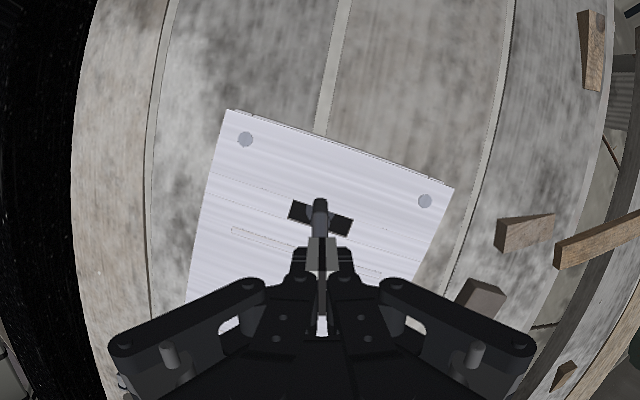

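View pics/s2.png

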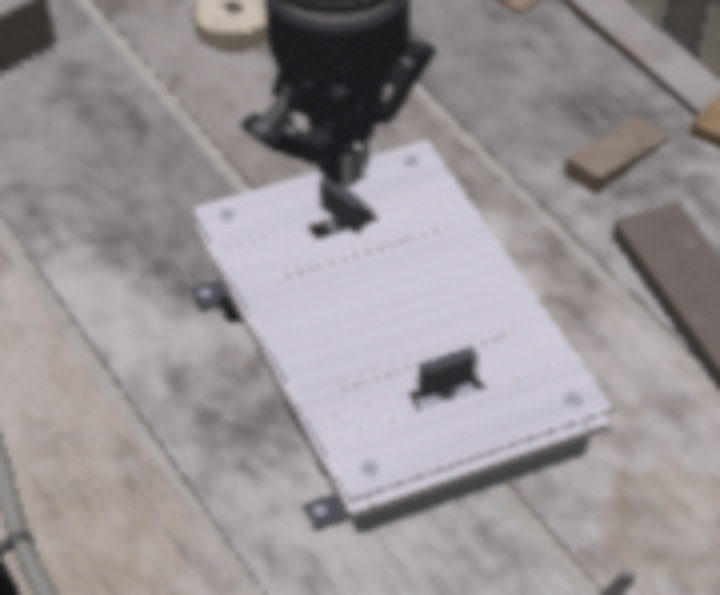

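```bash
python3 - <<'E'
from h import *
measure('w2.npz')
a=np.load("w2.npz");m=optics.camera_model("wrist");W=wcloud(m,a["d"],(a["pos"],a["rot"]))
R=Ro.from_quat(a["rot"]).as_matrix()
L=(W-a["pos"])@R
for v in range(190,285,5): print(v,np.round(W[v,321],4),"tool",np.round(L[v,321],4), a["d"][v,321])
m=optics.camera_model("scene");p,d=optics.get_image("scene")
W=cloud(m,d); c=cv2.imwrite("pics/s3.png",cv2.resize(p[180:230,270:340,::-1],None,fx=10,fy=10,interpolation=0))
E
```

```text
cover z 0.06763858872248368 ((0.5880832076072693, -0.007889889180660248), (0.1587343066930771, 0.1602502465248108), 83.99384307861328)
all 620 zmax 0.1051 c [0.5885 0.0267] size [0.0122 0.0195] rect ang 18.0 pca ang 104.8
top 425 zmax 0.1051 c [0.5884 0.029 ] size [0.0087 0.0149] rect ang 13.3 pca ang 103.7
190 [0.5872 0.0388 0.0674] tool [0.0187 0.0003 0.0356] 0.19819364
195 [0.5879 0.036  0.0693] tool [0.0159 0.0003 0.0337] 0.19711955
200 [0.5879 0.0361 0.081 ] tool [0.016  0.0003 0.0221] 0.18592969
205 [0.5878 0.0363 0.0916] tool [0.0162 0.0003 0.0115] 0.17568496
210 [0.5879 0.0363 0.1006] tool [0.0161 0.0003 0.0025] 0.16704842
215 [0.5883 0.0344 0.1031] tool [ 0.0142  0.0003 -0.0001] 0.1651404
220 [0.589  0.0315 0.1028] tool [0.0112 0.0003 0.0002] 0.16623093
225 [0.5895 0.0291 0.104 ] tool [ 0.0088  0.0003 -0.0009] 0.16582097
230 [0.5901 0.0264 0.1041] tool [ 0.006   0.0003 -0.0011] 0.16643639
235 [0.5762 0.0874 0.2593] tool [ 0.0685  0.0005 -0.1563] 0.0
240 [0.5895 0.0293 0.1243] tool [ 0.0089  0.0003 -0.0212] 0.14624572
245 [0.5894 0.0298 0.1311] tool [ 0.0095  0.0003 -0.028 ] 0.13957775
250 [0.5896 0.0288 0.1343] tool [ 0.0085  0.0003 -0.0313] 0.13673258
255 [0.5895 0.0296 0.1408] tool [ 0.0092  0.0003 -0.0378] 0.1302888
260 [0.5895 0.0293 0.1449] tool [ 0.0089  0.0004 -0.0418] 0.12649424
265 [0.5894 0.03   0.1506] tool [ 0.0096  0.0004 -0.0475] 0.12080848
270 [0.5895 0.0294 0.1535] tool [ 0.009   0.0004 -0.0505] 0.11814799
275 [0.59   0.0274 0.154 ] tool [ 0.007   0.0004 -0.051 ] 0.118203335
280 [0.5905 0.0251 0.1539] tool [ 0.0046  0.0004 -0.0508] 0.11902205
```

View pics/s3.png

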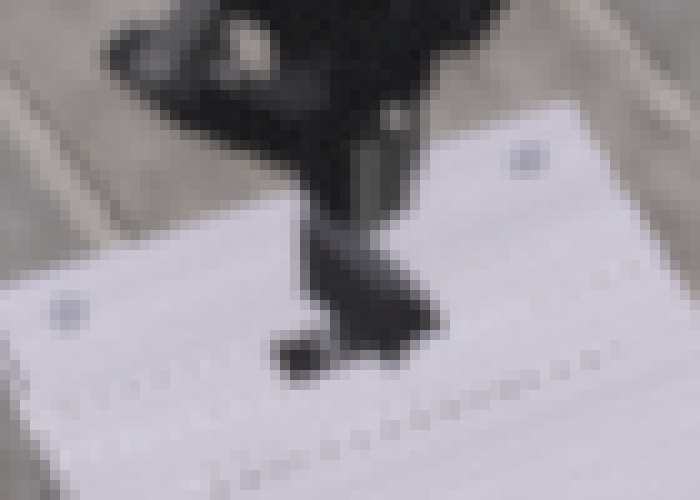

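The wrist depth suggests the fingertips end about 15-20 mm behind the TCP instead of 25 mm ahead of it. I'll cross-check this with the scene camera.

```bash
python3 - <<'E'
from h import *
m=optics.camera_model("scene");p,d=optics.get_image("scene");W=cloud(m,d)
for v in range(185,216,2): print(v,[np.round(W[v,u],3).tolist() for u in (303,306,308,310)])
print(r.tip_extent)
K,R,t=map(np.asarray,(m["K"],m["R"],m["t"]))
for z in(.078,.104,.118,.13):
    x=K@(R@np.array([.591,.0205,z])+t);print(z,x[:2]/x[2])
E
```

```text
185 [[0.577, 0.005, 0.194], [0.584, 0.003, 0.192], [0.588, 0.001, 0.192], [0.597, 0.009, 0.179]]
187 [[0.577, 0.005, 0.187], [0.582, -0.001, 0.19], [0.587, -0.0, 0.186], [0.597, 0.008, 0.173]]
189 [[0.577, 0.005, 0.18], [0.585, 0.005, 0.176], [0.595, 0.014, 0.161], [0.598, 0.01, 0.164]]
191 [[0.579, 0.009, 0.168], [0.585, 0.005, 0.169], [0.59, 0.006, 0.165], [0.597, 0.01, 0.157]]
193 [[0.579, 0.01, 0.161], [0.584, 0.004, 0.164], [0.591, 0.008, 0.155], [0.598, 0.01, 0.15]]
195 [[0.579, 0.01, 0.153], [0.588, 0.012, 0.146], [0.591, 0.008, 0.149], [0.597, 0.01, 0.144]]
197 [[0.58, 0.011, 0.145], [0.587, 0.01, 0.142], [0.591, 0.007, 0.142], [0.597, 0.009, 0.137]]
199 [[0.578, 0.008, 0.142], [0.586, 0.008, 0.138], [0.59, 0.007, 0.137], [0.597, 0.009, 0.131]]
201 [[0.579, 0.011, 0.131], [0.586, 0.008, 0.13], [0.591, 0.009, 0.127], [0.596, 0.008, 0.124]]
203 [[0.586, 0.025, 0.105], [0.586, 0.008, 0.123], [0.612, 0.047, 0.067], [0.615, 0.042, 0.07]]
205 [[0.585, 0.022, 0.101], [0.59, 0.017, 0.104], [0.607, 0.039, 0.07], [0.612, 0.037, 0.069]]
207 [[0.584, 0.021, 0.096], [0.587, 0.012, 0.103], [0.592, 0.01, 0.102], [0.596, 0.008, 0.102]]
209 [[0.584, 0.022, 0.088], [0.587, 0.011, 0.097], [0.59, 0.007, 0.099], [0.593, 0.003, 0.101]]
211 [[0.584, 0.022, 0.08], [0.588, 0.013, 0.086], [0.589, 0.006, 0.094], [0.593, 0.003, 0.094]]
213 [[0.583, 0.021, 0.073], [0.587, 0.012, 0.08], [0.589, 0.007, 0.085], [0.594, 0.004, 0.085]]
215 [[0.583, 0.022, 0.064], [0.588, 0.014, 0.071], [0.588, 0.005, 0.08], [0.593, 0.003, 0.079]]
0.025
0.078 [305.85040962 210.64646803]
0.104 [305.65361326 203.82038233]
0.118 [305.5444855  200.03517292]
0.13 [305.44911769 196.72724155]
```

Both cameras put the tips at z≈0.121 with the TCP at 0.103. The real tip is therefore about 18 mm behind the reported TCP, not 25 mm ahead, but it is centred laterally. I'll correct for this and descend under a force guard.

```bash
python3 - <<'E'
from h import *
F=[.5912,.0205]
command_gripper(.05,30)
print("stop",r.move_straight(F+[.062],speed=.06,max_force=6))
s=r.read_state();print(s["time_s"],s["eef_pos"],s["contact_force"])
command_gripper(0.0,30)
s=r.read_state();print(s["time_s"],s["grip_width"],s["eef_pos"],s["contact_force"],s["torque"])
p,d=optics.get_image("scene");cv2.imwrite("pics/s4.png",cv2.resize(p[150:320,220:400,::-1],None,fx=4,fy=3.5))
E
```

```text
stop False
7.675 [0.59147105 0.02048406 0.06221689] [0.26850354 0.89086335 0.20842665]
8.1167 0.008216885405426784 [0.59023195 0.02020725 0.06242385] [-4.45755173 -1.73349859  4.03091927] [-0.23753388  0.70344132 -0.04441641]
```

View pics/s4.png

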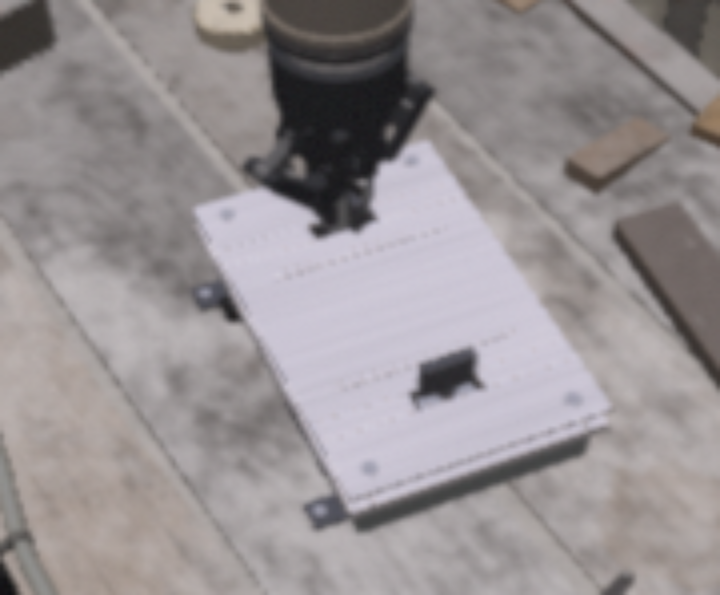

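The fin is now gripped (opening 8 mm, fin 9 mm). I'll turn it +71° to the slot direction and check the force as it goes.

```bash
python3 - <<'E'
from h import *
P=[.5912,.0205,.0624]
for phi in(35,60,84):
    q=r.solve_ik(P,Q(phi)); r.movej(q)
    s=r.read_state();print(s["time_s"],np.round(s["eef_pos"],4),s["contact_force"].round(1),s["torque"].round(2),s["grip_width"],s["joint_positions"][5])
r.hold(.2)
command_gripper(.05)
r.move_straight(P[:2]+[.13],speed=.12)
r.reach([.54,-.052,.25],Q(-6-90) if 0 else Q(84))
s=r.read_state(); print(s["time_s"])
p,d=optics.get_image("top");cv2.imwrite("pics/t5.png",cv2.resize(p[165:250,280:395,::-1],None,fx=6.5,fy=6.5,interpolation=0))
s=r.read_state(); p,d=optics.get_image("wrist"); np.savez("w5.npz",p=p,d=d,pos=s["eef_pos"],rot=s["eef_rot"])
cv2.imwrite("pics/w5.png",p[:,:,::-1]); measure("w5.npz")
E
```

```text
8.625 [0.5905 0.0204 0.0625] [-4.2 -1.1  2.4] [-0.17  0.65  0.04] 0.00825347066223931 -0.7021876167501867
9.125 [0.5907 0.0206 0.0624] [-4.7  0.3  4.1] [0.06 0.82 0.04] 0.008600908947857398 -1.1373968520988533
9.6083 [0.5908 0.0209 0.0625] [-5.3  1.2  4.2] [0.32 0.77 0.02] 0.008630127028854635 -1.5574739103055233
11.65
cover z 0.06780757272628712 ((0.5819302797317505, -0.05496881902217865), (0.2504114508628845, 0.1613110899925232), 84.04645538330078)
all 429 zmax 0.1059 c [ 0.5741 -0.1291] size [0.0102 0.0342] rect ang 83.3 pca ang 176.2
top 244 zmax 0.1059 c [ 0.5745 -0.1296] size [0.0096 0.0334] rect ang 84.7 pca ang 175.0
all 434 zmax 0.1052 c [0.5901 0.0187] size [0.0103 0.0337] rect ang 85.0 pca ang 172.4
top 251 zmax 0.1052 c [0.5903 0.0193] size [0.0094 0.0334] rect ang 82.2 pca ang 173.6
```

View pics/w5.png

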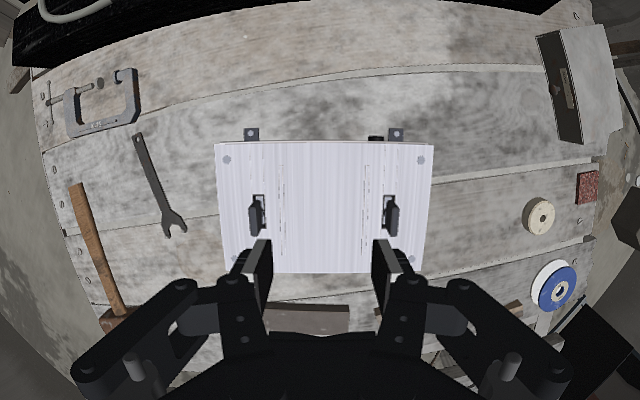

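View pics/t5.png

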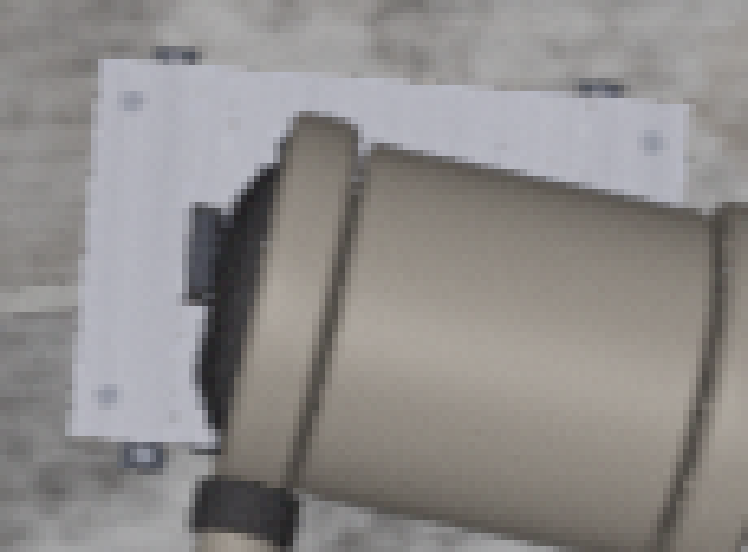

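Both fins now lie in line: 173.6° and 175° against the slot's 174°. Next I'll shut the fingers and press the middle with the jaw axis along the cover's x, keeping clear of the fins.

```bash
python3 - <<'E'
from h import *
P=[.583,-.0535]
r.reach(P+[.13],Q(-6)); command_gripper(0,40)
r.move_straight(P+[.06],speed=.1,max_force=8)
f0=r.read_state()["contact_force"]
for z in(.052,.047,.042):
    st=r.move_straight(P+[z],speed=.04,max_force=20); s=r.read_state();print(z,st,s["time_s"],s["eef_pos"].round(4),(s["contact_force"]-f0).round(1))
    if st:break
else:
    st=r.move_straight(P+[.028],speed=.02,max_force=18); s=r.read_state();print(st,s["time_s"],s["eef_pos"].round(4),(s["contact_force"]-f0).round(1))
r.hold(.5);s=r.read_state();print(s["time_s"],s["eef_pos"].round(4),(s["contact_force"]-f0).round(1))
p,d=optics.get_image("wrist"); np.savez("w6.npz",p=p,d=d,pos=s["eef_pos"],rot=s["eef_rot"])
cv2.imwrite("pics/w6.png",p[:,:,::-1]); measure("w6.npz")
p,d=optics.get_image("scene");cv2.imwrite("pics/s6.png",cv2.resize(p[150:320,220:400,::-1],None,fx=4,fy=3.5))
W=cloud(optics.camera_model("scene"),d);k=(p.min(2)>150)&(abs(W[...,0]-C[0])<.06)&(abs(W[...,1]-C[1])<.1)&(W[...,2]<.08);print("scene cover z",np.median(W[k][:,2]))
E
```

```text
0.052 False 14.8917 [ 0.5837 -0.0537  0.0526] [ 0.3 -1.3  3. ]
0.047 False 15.1667 [ 0.5837 -0.0537  0.0477] [ 0.1 -0.4  6.2]
0.042 False 15.4417 [ 0.5837 -0.0536  0.0429] [-0.2 -0.9  7.7]
True 15.8167 [ 0.5837 -0.0537  0.0404] [-2.7 -0.6  8.1]
16.3167 [ 0.5838 -0.0537  0.0404] [-2.9 -0.   8.7]
cover z 0.053989504152989976 ((0.588034987449646, -0.007751286029815674), (0.16767224669456482, 0.15987062454223633), 83.91590881347656)
all 3101 zmax 0.106 c [0.5907 0.0184] size [0.0107 0.0342] rect ang 84.1 pca ang 173.9
top 3029 zmax 0.106 c [0.5909 0.0193] size [0.0088 0.0341] rect ang 84.3 pca ang 173.9
all 7695 zmax 0.112 c [ 0.5846 -0.0543] size [0.0268 0.0772] rect ang 84.2 pca ang 174.1
top 3533 zmax 0.112 c [ 0.5848 -0.0525] size [0.0232 0.0772] rect ang 84.3 pca ang 174.2
scene cover z 0.054523497966093716
```

View pics/w6.png

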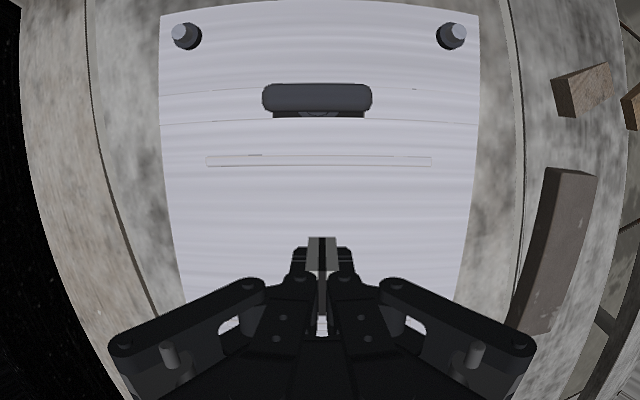

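View pics/s6.png

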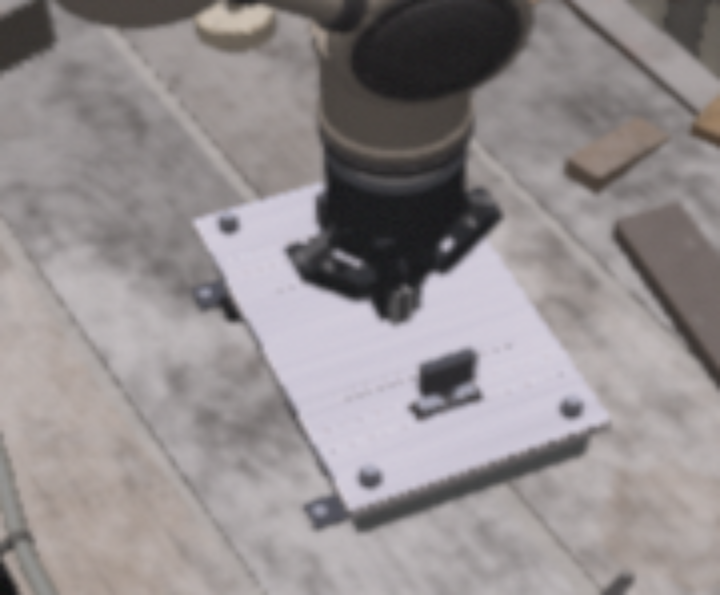

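The cover reads z=0.054, so it is down and the stop has been reached. The holding force is only about 9 N though, so I'll add some margin.

```bash
python3 - <<'E'
from h import *
P=[.583,-.0535]
for z in(.0395,.0385,.0375,.0365,.0355,.0345,.0335):
    st=r.move_straight(P+[z],speed=.01,max_force=25); r.hold(.15); s=r.read_state();print(z,st,s["time_s"],s["eef_pos"].round(4),s["contact_force"].round(1))
    if s["contact_force"][2]>20:break
r.hold(.4); s=r.read_state();print(s["time_s"],s["eef_pos"].round(4),s["contact_force"].round(1))
p,d=optics.get_image("wrist"); np.savez("w7.npz",p=p,d=d,pos=s["eef_pos"],rot=s["eef_rot"]); measure("w7.npz")
p,d=optics.get_image("scene");cv2.imwrite("pics/s7.png",p[:,:,::-1])
E
```

```text
0.0395 False 16.8333 [ 0.5837 -0.0537  0.0408] [-0.6 -0.6  8.4]
0.0385 False 17.2333 [ 0.5837 -0.0537  0.04  ] [-0.1 -0.1 10.6]
0.0375 False 17.6333 [ 0.5838 -0.0537  0.04  ] [-2.7  0.5 16.5]
0.0365 False 18.0333 [ 0.5839 -0.0537  0.0399] [-5.6  0.5 24.2]
18.4333 [ 0.5839 -0.0537  0.0399] [-6.1  0.6 23.5]
cover z 0.05362593883891082 ((0.5881333947181702, -0.0076870545744895935), (0.16721275448799133, 0.15990608930587769), 83.95352935791016)
all 3122 zmax 0.106 c [0.5909 0.0184] size [0.0108 0.0342] rect ang 83.4 pca ang 173.9
top 3052 zmax 0.106 c [0.591  0.0192] size [0.0091 0.0341] rect ang 83.4 pca ang 173.9
all 7880 zmax 0.112 c [ 0.5845 -0.0543] size [0.0268 0.0782] rect ang 83.9 pca ang 174.2
top 3573 zmax 0.112 c [ 0.5847 -0.0526] size [0.023  0.0782] rect ang 84.2 pca ang 174.4
```

View pics/s7.png

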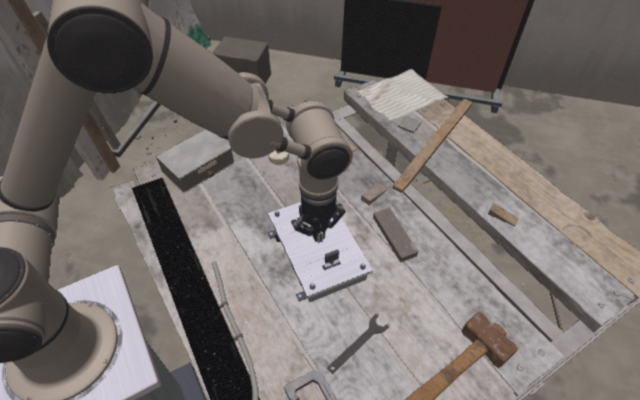

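The stop is rigid: force rises from 10 to 24 N with no further travel. The scene view shows the cover flat at about (320,250), the right fin in line at (332,258), and the loose tools where they were.

```bash
python3 -c "
from h import *
r.finish_job(); print(r.read_state()['contact_force'])"
```

```text
the job is handed in; nothing more can be done
the job is handed in; nothing more can be done
```

I turned the crossed stud, the one in the slot at the cover's +y end, by about +71° until it lay in line. Then I pressed the middle of the cover down onto the frame with shut fingers and handed the job in at about 18.4 s, still holding at about 23 N.

**Last checks:**
- **Cover:** it read 53.6–54.5 mm above the table, against 54 mm when fully down. Force rose from 10 to 24 N with almost no further travel, so it sits on the rigid frame.
- **Turned fin:** it was at 173.9° with the cover down, against 174.0° for its slot.
- **Other fin:** it measured about 175° before the press, and I did not touch it. With the cover down I checked it only by eye in the scene camera view, where it looked in line.
- **Loose tools:** the last scene picture shows them where they were. I did not measure their positions.

**What went wrong or disagreed:**
- **Fingertip position:** the first grasp closed on air above the fin. The cameras put the fingertips about 18 mm behind the reported TCP (about 14 mm judging by the press), not the stated 25 mm ahead. I corrected for that and the second grasp held, with the gripper reading 8.2 mm on the 9 mm fin.
- **Camera agreement:** the top and wrist cameras differed by about 3 mm in y on the cover centre.

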